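# Gauge the slit blocks on the rotary stage and set aside the blocked ones

## Task

Turn the rotary stage half a turn by its knob, to its other stop, so that the slit blocks come out from under the clear hood, and, before moving any block, gently try the feeler blade in all four slots: in a good block it goes right down to the foot, in a bad one it is stopped part-way by a filler piece stuck in the gap. With the stage still there, stand every bad block upright in the grey tray, filler and all, and leave the good ones standing on the disc. Finish with the blade back in its wooden stand and the stage turned back to its first stop, without disturbing the lens case, the power supply or the loupe.

Things in the scene. Friction and masses are not known exactly. Their poses are not given: they have to be found in the camera images.
- turntable (a joint): angle of the stage's disc about the vertical, rad, growing anticlockwise seen from above: 0 = loaded stop (blocks under the hood, as at the start), 3.14 = gauging stop, half a turn on (blocks on the open side). Light friction (about 1 N at the knob); it stays where it is left. Only the ends are stops.
- disc_center (a point): centre of the disc's top face, 45 mm above the bench, z up, turning with the disc. Aluminium disc 306 mm across, rim 8 mm high. At the start the blocks stand in this frame near x +45 or +105, y -40 or +40 mm, their x axes along this x; the knob is at x 0, y +128 mm.
- stage: the fixed stage (origin on the bench under the disc's centre, x pointing away to the hood's closed side). Its clear hood is a roof 133 to 139 mm above the bench over x +34 to +176 mm, y -165 to +165 mm, and a wall at x +172 mm; the side at x below +34 mm is open.
- knob_grip (a point): middle of the stage's steel upright knob, round, 24 mm across, 70 mm tall, spinning freely on its pin 128 mm from the disc's axis; point 110 mm above the bench, 35 mm under the knob's top. From 0 to 3.14 it goes from the stage's +y side round the open -x side to its -y side, never under the hood.
- blade_grip (a point): centre of the grey handle of the feeler blade, 40 (x) x 18 (y, grip there) x 42 mm tall. The blade is flat steel 24 mm wide (x), 6 mm thick (y), straight below the handle; its tip is 97 mm below this point, the handle's underside 76 mm above the tip. 0.09 kg. At the start it stands in the stand.
- blade_tip (a point): tip of the blade, on its centre line; z points up to the handle.
- stand_slot (a point): centre of the mouth of the slot in the wooden stand (fixed, 60 mm tall); slot 30 mm along x, 10 mm along y, 50 mm deep; z up.
- slit_a_center (a point): aluminium slit block, 46 x 46 x 58 mm tall, 0.26 kg; point at its centre, 29 mm up. Slot along its x, mouth 12 mm wide for the top 22 mm; below, a gap 9 mm wide, 40 mm long, down to the foot 50 mm below the top. In one to three of the four a filler piece sits low in the gap: the blade stops on it 36 mm below the top (at 22 mm or less it has missed the gap). Grip across y (46 mm).
- slit_b_center (a point): aluminium slit block, 46 x 46 x 58 mm tall, 0.26 kg; point at its centre, 29 mm up. Slot along its x, mouth 12 mm wide for the top 22 mm; below, a gap 9 mm wide, 40 mm long, down to the foot 50 mm below the top. In one to three of the four a filler piece sits low in the gap: the blade stops on it 36 mm below the top (at 22 mm or less it has missed the gap). Grip across y (46 mm).
- slit_c_center (a point): aluminium slit block, 46 x 46 x 58 mm tall, 0.26 kg; point at its centre, 29 mm up. Slot along its x, mouth 12 mm wide for the top 22 mm; below, a gap 9 mm wide, 40 mm long, down to the foot 50 mm below the top. In one to three of the four a filler piece sits low in the gap: the blade stops on it 36 mm below the top (at 22 mm or less it has missed the gap). Grip across y (46 mm).
- slit_d_center (a point): aluminium slit block, 46 x 46 x 58 mm tall, 0.26 kg; point at its centre, 29 mm up. Slot along its x, mouth 12 mm wide for the top 22 mm; below, a gap 9 mm wide, 40 mm long, down to the foot 50 mm below the top. In one to three of the four a filler piece sits low in the gap: the blade stops on it 36 mm below the top (at 22 mm or less it has missed the gap). Grip across y (46 mm).
- tray_in (a point): centre of the inner floor of the loose grey reject tray (5 mm above the bench), 190 mm (x) by 135 mm (y) outside, walls 5 mm thick and 28 mm tall; 0.5 kg.
- lens_case: closed brown case 100 x 70 x 35 mm, a bystander; origin under its centre
- psu: teal bench power supply 110 x 170 x 60 mm, a bystander; origin under its centre
- loupe: grey loupe 48 mm across, 55 mm tall, a bystander; origin under its centre
Things that resemble listed ones, but are neither listed nor needed, are in the scene too. What is shaped like the part that bears slit_a_center but black, purple or yellow is not meant.

How it is judged:
On the way, in this order (a step that is already met when the one before it is completed fails the run):
1. the stage is turned to its gauging stop (value of joint turntable above 3.04 rad), for 0.2 s.
2. at the gauging stop, with all blocks still on the disc, the blade has been slid right down to the foot of a clear block (((z of blade_tip in the frame of slit_a_center between -0.03 and -0.013 m and y of blade_tip in the frame of slit_a_center between -0.005 and 0.005 m and x of blade_tip in the frame of slit_a_center between -0.022 and 0.022 m and value of joint turntable above 3 rad) or (z of blade_tip in the frame of slit_b_center between -0.03 and -0.013 m and y of blade_tip in the frame of slit_b_center between -0.005 and 0.005 m and x of blade_tip in the frame of slit_b_center between -0.022 and 0.022 m and value of joint turntable above 3 rad) or (z of blade_tip in the frame of slit_c_center between -0.03 and -0.013 m and y of blade_tip in the frame of slit_c_center between -0.005 and 0.005 m and x of blade_tip in the frame of slit_c_center between -0.022 and 0.022 m and value of joint turntable above 3 rad) or (z of blade_tip in the frame of slit_d_center between -0.03 and -0.013 m and y of blade_tip in the frame of slit_d_center between -0.005 and 0.005 m and x of blade_tip in the frame of slit_d_center between -0.022 and 0.022 m and value of joint turntable above 3 rad)) and horizontal distance between each of slit_a_center, slit_b_center, slit_c_center, slit_d_center and disc_center below 0.15 m and height (world z) of each of slit_a_center, slit_b_center, slit_c_center, slit_d_center above 0.06 m), for 0.1 s.
3. every blocked block (filler still inside) stands upright in the tray, the stage still at its gauging stop (x of filler_a in the frame of tray_in between -0.085 and 0.085 m and y of filler_a in the frame of tray_in between -0.055 and 0.055 m and z of filler_a in the frame of tray_in between 0.004 and 0.014 m and distance between filler_a and slit_a_center below 0.027 m and angle between each of filler_a, filler_b, filler_c, filler_d's own z axis and vertical below 0.25 rad and linear speed of each of filler_a, filler_b, filler_c, filler_d below 0.02 m/s and x of filler_b in the frame of tray_in between -0.085 and 0.085 m and y of filler_b in the frame of tray_in between -0.055 and 0.055 m and z of filler_b in the frame of tray_in between 0.004 and 0.014 m and distance between filler_b and slit_b_center below 0.027 m and x of filler_c in the frame of tray_in between -0.085 and 0.085 m and y of filler_c in the frame of tray_in between -0.055 and 0.055 m and z of filler_c in the frame of tray_in between 0.004 and 0.014 m and distance between filler_c and slit_c_center below 0.027 m and x of filler_d in the frame of tray_in between -0.085 and 0.085 m and y of filler_d in the frame of tray_in between -0.055 and 0.055 m and z of filler_d in the frame of tray_in between 0.004 and 0.014 m and distance between filler_d and slit_d_center below 0.027 m and value of joint turntable above 2.95 rad), for 0.3 s.
At the end, for the whole second after the job is handed in: Stage within 0.1 rad of its first stop; each block with a filler upright on the tray floor, filler inside (0.25 rad); each clear block upright (0.15 rad) on the disc, within 140 mm of its centre; blade upright in the stand, within 8 mm of fully down; all at rest (value of joint turntable below 0.1 rad and velocity of joint turntable between -0.05 and 0.05 rad/s and x of filler_a in the frame of tray_in between -0.085 and 0.085 m and y of filler_a in the frame of tray_in between -0.055 and 0.055 m and z of filler_a in the frame of tray_in between 0.004 and 0.014 m and distance between filler_a and slit_a_center below 0.027 m and angle between each of filler_a, filler_b, filler_c, filler_d's own z axis and vertical below 0.25 rad and linear speed of each of filler_a, filler_b, filler_c, filler_d, blade below 0.02 m/s and x of filler_b in the frame of tray_in between -0.085 and 0.085 m and y of filler_b in the frame of tray_in between -0.055 and 0.055 m and z of filler_b in the frame of tray_in between 0.004 and 0.014 m and distance between filler_b and slit_b_center below 0.027 m and x of filler_c in the frame of tray_in between -0.085 and 0.085 m and y of filler_c in the frame of tray_in between -0.055 and 0.055 m and z of filler_c in the frame of tray_in between 0.004 and 0.014 m and distance between filler_c and slit_c_center below 0.027 m and x of filler_d in the frame of tray_in between -0.085 and 0.085 m and y of filler_d in the frame of tray_in between -0.055 and 0.055 m and z of filler_d in the frame of tray_in between 0.004 and 0.014 m and distance between filler_d and slit_d_center below 0.027 m and (horizontal distance between filler_a and tray_in below 0.102 m or (horizontal distance between slit_a_center and disc_center below 0.14 m and height (world z) of slit_a_center between 0.067 and 0.081 m and angle between slit_a_center's own z axis and vertical below 0.15 rad and linear speed of slit_a below 0.02 m/s)) and (horizontal distance between filler_b and tray_in below 0.102 m or (horizontal distance between slit_b_center and disc_center below 0.14 m and height (world z) of slit_b_center between 0.067 and 0.081 m and angle between slit_b_center's own z axis and vertical below 0.15 rad and linear speed of slit_b below 0.02 m/s)) and (horizontal distance between filler_c and tray_in below 0.102 m or (horizontal distance between slit_c_center and disc_center below 0.14 m and height (world z) of slit_c_center between 0.067 and 0.081 m and angle between slit_c_center's own z axis and vertical below 0.15 rad and linear speed of slit_c below 0.02 m/s)) and (horizontal distance between filler_d and tray_in below 0.102 m or (horizontal distance between slit_d_center and disc_center below 0.14 m and height (world z) of slit_d_center between 0.067 and 0.081 m and angle between slit_d_center's own z axis and vertical below 0.15 rad and linear speed of slit_d below 0.02 m/s)) and horizontal distance between blade_tip and stand_slot below 0.014 m and z of blade_tip in the frame of stand_slot below -0.042 m and angle between blade_tip's own z axis and vertical below 0.15 rad); the robot touches nothing.
It fails at once if the lens case, the power supply or the loupe is moved more than 30 mm (distance of any of lens_case, psu, loupe from where it was at the start of the episode above 0.03 m).
It fails at once if the blade is forced into a block or onto its filler with more than 80 N (contact force between blade and slit_a above 80 N or contact force between blade and filler_a above 80 N or contact force between blade and slit_b above 80 N or contact force between blade and filler_b above 80 N or contact force between blade and slit_c above 80 N or contact force between blade and filler_c above 80 N or contact force between blade and slit_d above 80 N or contact force between blade and filler_d above 80 N).
Of filler_a, filler_b, filler_c, filler_d only 1 to 3 are there at a start; the rules pass over those that are not, and their reading is None.
At some moment in a run one of tray may be knocked a few centimetres aside while the robot is not near it.
It also fails if it takes over 210 s, if anything falls off the work surface, if the arm or the gripper's body presses on something with over 40 N, if the wrist force passes 120 N, or if a joint passes its speed limit or range.

## Robot

A 7-joint arm with a two-finger parallel gripper is mounted at the origin on the work surface. World frame = base frame: x ahead of the robot, y to its left, z up, the work surface at z = 0. Lengths are in m, angles in rad, forces in N, time in s.
With the tool pointing down it reaches from about 0.35 to 0.9 m from the base axis. Payload 7.2 kg.
Tool frame: the origin (TCP) lies midway between the tips of the shut fingers; the grasp point (between the pads) lies 19 mm behind it (hold_point_z is the distance from the TCP to the grasp point, in m); z points along the fingers, y is the line along which they close (so a half turn about z gives the same grasp; the last joint's range is limited). The gripper opens to 88 mm and grips with 3 to 60 N. Pads are 20 mm wide; open, the fingers measure 115 mm over their backs; the gripper's body (75 mm by 178 mm) begins 61 mm behind the grasp point.
Start: joints at [1.103, 0.411, -0.013, 1.596, 0.006, 1.134, -0.082], TCP at [0.243, -0.576, 0.223] pointing down, gripper open.
Joint ranges: [-2.95, 2.95], [-0.29, 1.99], [-1.47, 1.44], [0.14, 2.54], [-1.03, 4.17], [0.13, 1.85], [-2.86, 2.86]. Speed limits (rad/s): [2.39, 2.39, 3.01, 3.01, 3.14, 3.14, 3.14].

## Interface

Orientations are given as a unit quaternion [x, y, z, w].
In Python, from rig import read_state, camera, camera_params, hand_in, hold_point_z gives the robot as it stands. The module is installed in compiled form; this text tells all that it offers.
- The arm moves only by the shell command python3 -m inch 'ROWS' [FORCE]. ROWS is JSON, a list of rows, each a list of 3 entries, a list of its own where there are three numbers: the turn, a rotation vector about the tool's x, y, z each as a share of 90 degrees, from -1 to 1, then the shift along the tool's x, y, z each as a share of 0.25 m, from -1 to 1, then the gripper command: -1 is fully open, 1 is shut, values between are in proportion. A call has 1 to 20 rows; each row shifts and turns the commanded pose from where the row before left it, along the tool's axes as they then stand; what a row does not reach is not made up. A row lasts 1/8 s, in which the tool goes at most 62.5 mm and 10.7 degrees, less where a joint would pass 70% of its speed; a pose out of reach is approached as far as the arm can. A call with a number of a shift or a turn outside -1 to 1 is refused whole. A call with a gripper value outside its range is refused whole. The fingers move at their own pace and stop on an object; FORCE is the grip in N (left out, the last holds). Time passes only in rows, so rows that do not move let the fingers close. It gives the time, the measured TCP pose, the force, the opening and the grip force at its end, in the units of the state.
- read_state(): the state, without advancing time (a new reading comes with each control period).
- camera(name): name is "side" or "top" or "wrist"; returns the picture (400x640x3 uint8, blue, green, red); there is no depth.
- camera_params(name): a dict with "mtx" (3x3 intrinsics, pixels), "R" (3x3) and "t" (3): a world point X has camera coordinates R X + t. Camera axes: x right, y down, z forward; pixel columns grow to the right and rows downward; lengths in m; the calibration is good to about 2 mm. A picture is of the moment at which its call begins: read the wrist's pose just before it. camera_params takes no time and is no camera call; for the wrist camera it gives the pose at the moment of the call.
- hand_in(): hands the job in; it is judged then, once.
The state is a dict: "clock": time; "joints": joint angles; "qd": joint speeds; "joint_torque": joint torques, N m; "tcp_pos": TCP position; "eef_rot": TCP orientation; "contact_force": force on the tool from outside, world axes, zero at the start; "ft_torque": the same for the moment, N m; "width": opening from 0.0 (shut) to 1.0 (fully open); "grasp_force": force on a finger pad.
Only numpy, scipy, OpenCV 4.12 (cv2) and the standard library are available. Lean on these libraries where they do the work, as an engineer would, in place of code of your own. Each camera call takes 0.05 s, during which the arm holds its last target. There are 200 camera calls.

## Working session

There is one attempt and no reset: what is moved stays moved. The work goes in short steps, Python scripts to look and compute and a shell command to move; the robot and the scene stay as the last step left them, time stands still between calls to the robot, and variables do not carry over. Pictures are saved under pics/ and viewed, at most 14 in all, crops included, and the job is handed in when it is done.

```bash
mkdir -p pics
cat > h.py <<'E'
import numpy as np, cv2
from rig import read_state, camera, camera_params, hand_in, hold_point_z
from scipy.spatial.transform import Rotation as Rn
def ray(P,u,v,z):
    d=P['R'].T@(np.linalg.inv(P['mtx'])@[u,v,1.]); o=-P['R'].T@np.array(P['t'])
    return o+d*(z-o[2])/d[2]
def proj(P,X):
    c=np.array(P['R'])@np.array(X)+np.array(P['t']); p=np.array(P['mtx'])@c; return p[:2]/p[2]
def st():
    s=read_state(); R=Rn.from_quat(s['eef_rot']).as_matrix()
    print('t',s['clock'],'tcp',np.round(s['tcp_pos'],4),'x',np.round(R[:,0],3),'y',np.round(R[:,1],3),'z',np.round(R[:,2],3),'w',s['width'],'F',np.round(s['contact_force'],1))
    return s,R
E
python3 - <<'E'
from h import *
st(); print(hold_point_z)
for n in('top','side'):
    im=camera(n);cv2.imwrite(f'pics/{n}0.png',im);P=camera_params(n);print(n,np.round(P['mtx'],1).tolist(),np.round(P['R'],3).tolist(),np.round(P['t'],3).tolist())
E
```

```text
t 0.0 tcp [ 0.243  -0.5753  0.2218] x [ 0.921  0.389 -0.   ] y [ 0.389 -0.921 -0.002] z [-0.001  0.001 -1.   ] w 1.0024871965693414 F [ 0.2  0.  -0. ]
0.0187
top [[410.0, 0.0, 315.9], [0.0, 410.0, 202.3], [0.0, 0.0, 1.0]] [[0.026, -1.0, 0.003], [-0.987, -0.026, -0.157], [0.157, 0.001, -0.988]] [-0.033, 0.551, 0.944]
side [[368.9, 0.0, 318.9], [0.0, 368.9, 198.8], [0.0, 0.0, 1.0]] [[-0.731, -0.682, 0.02], [-0.392, 0.395, -0.831], [0.559, -0.615, -0.556]] [0.377, 0.299, 0.59]
```

View pics/top0.png

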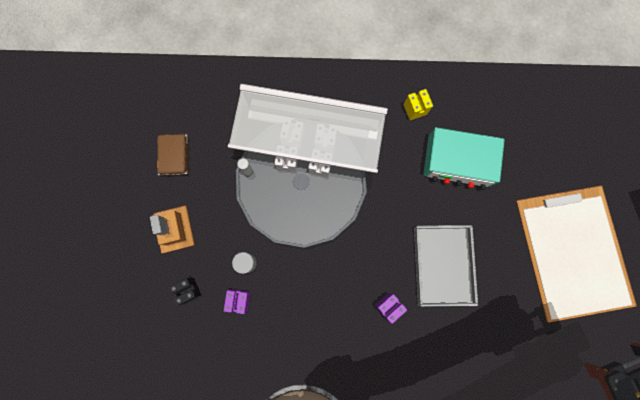

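View pics/side0.png

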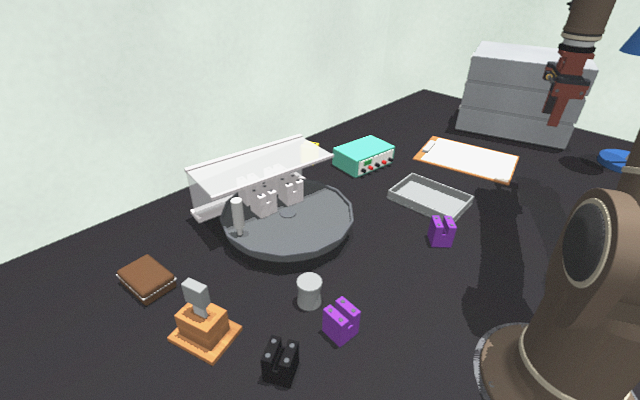

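The top view shows the hood with its front edge from (230,147) to (377,170), the disc hub at (302,181) and the knob top at about (243,163). The blade handle is at (159,225) in the orange stand, and the tray is at (446,265). Bystanders are the case (172,155), PSU (465,157) and loupe (243,263). The look-alikes for the blocks are yellow (418,103), purple (236,301) and (391,308), and black (185,290). The real blocks are the four grey ones under the hood, at about (285,150) and (322,155). The upright grey things near the stage are the knob (243,163), the blade handle (159,225) and the loupe (243,263).

Run:
```python
from h import *
P=camera_params('top');S=camera_params('side')
im=cv2.imread('pics/top0.png');sd=cv2.imread('pics/side0.png')
r=lambda u,v,z:np.round(ray(P,u,v,z),4)
a,b=r(230,147,.136),r(377,170,.136);print('roof front',a,b,np.linalg.norm(a-b),'mid',(a+b)/2)
e=(b-a)/np.linalg.norm(a-b); xs=np.array([-e[1],e[0],0]) ; print('stage x dir',xs,'center',(a+b)/2-.034*xs)
print('hub',r(302,181,.05),'knob',r(243.5,162.5,.145))
hsv=cv2.cvtColor(im,cv2.COLOR_BGR2HSV)
m=cv2.inRange(hsv,(8,120,120),(22,255,255))
for c in cv2.findContours(m,0,2)[0]:
    if cv2.contourArea(c)>150: q=cv2.minAreaRect(c);print('orange',q,cv2.contourArea(c),[r(*p,.0) for p in cv2.boxPoints(q)])
g=im.max(2);sat=hsv[...,1]
m=((g>90)&(sat<40)).astype(np.uint8)*255
for c in cv2.findContours(m,0,2)[0]:
    A=cv2.contourArea(c)
    if 40<A<8000: print('grey',np.round(cv2.boundingRect(c)),A,np.round(cv2.minAreaRect(c)[0]),np.round(cv2.minAreaRect(c)[2]))
for u,v in((416,226),(472,226),(477,304),(419,306)):print('tray',r(u,v,.028))
cv2.imwrite('pics/c1.png',np.hstack([cv2.resize(im[195:265,140:220],(400,350),interpolation=2),cv2.resize(sd[270:340,160:240],(400,350),interpolation=2)]))
```

```text
roof front [0.6565 0.1757 0.136 ] [ 0.6126 -0.1518  0.136 ] 0.33042920573097045 mid [0.63455 0.01195 0.136  ]
stage x dir [ 0.99113515 -0.13285751  0.        ] center [0.6008514  0.01646716 0.136     ]
hub [0.6016 0.0162 0.05  ] knob [0.6195 0.1421 0.145 ]
orange ((172.7941131591797, 229.17648315429688), (40.98851776123047, 35.89527130126953), 75.96376037597656) 1097.0 [array([0.5188, 0.3946, 0.    ]), array([0.543 , 0.3093, 0.    ]), array([0.4444, 0.2772, 0.    ]), array([0.4208, 0.3614, 0.    ])]
orange ((575.9627685546875, 253.00946044921875), (131.7846221923828, 90.35385131835938), 75.74996948242188) 10948.0 [array([ 0.5769, -0.5228,  0.    ]), array([ 0.6403, -0.7489,  0.    ]), array([ 0.325 , -0.8011,  0.    ]), array([ 0.2674, -0.5852,  0.    ])]
orange ((170.0, 153.0), (36.0, 26.0), 90.0) 876.5 [array([0.7234, 0.3959, 0.    ]), array([0.7252, 0.3289, 0.    ]), array([0.6301, 0.3216, 0.    ]), array([0.6284, 0.3876, 0.    ])]
grey [270 385  37  14] 130.0 [287. 390.] 74.0
grey [232 252  22  22] 349.0 [242. 262.] 90.0
grey [416 225  62  82] 4486.0 [447. 265.] 87.0
grey [150 215  12  19] 138.0 [155. 224.] 79.0
grey [428 171  67  16] 220.0 [461. 179.] 9.0
tray [ 0.5022 -0.263   0.028 ]
tray [ 0.5057 -0.399   0.028 ]
tray [ 0.3213 -0.4045  0.028 ]
tray [ 0.3132 -0.2677  0.028 ]
```

View pics/c1.png

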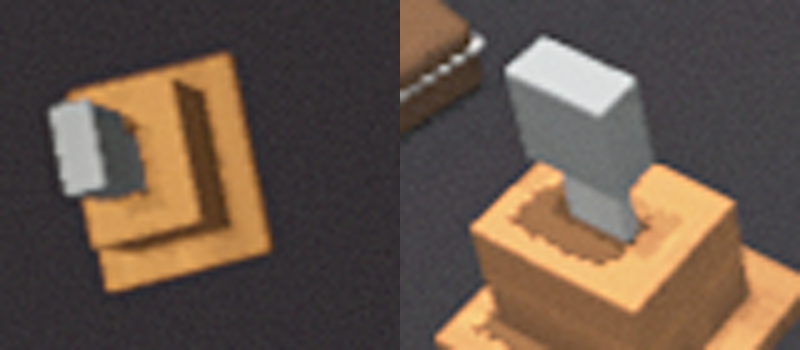

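The crop confirms the choice: a grey blade handle upright in the orange wooden stand. Its long side runs roughly along the image rows, with the handle top at about (155,224). The stage yaw comes out at −7.6° with its centre at (0.601, 0.0165), and the knob measurement agrees with that to 2 mm. I turn the tool into the stage's axes and go above the knob.

```bash
python3 -m inch '[[[0,0,0.085],[0,0,0],-1],[[0,0,0.085],[0,0,0],-1],[[0,0,0.085],[0,0,0],-1],[[0,0,0.085],[0,0,0],-1],[[0,0,0],[0.069,-0.19,0],-1],[[0,0,0],[0.069,-0.19,0],-1],[[0,0,0],[0.069,-0.19,0],-1],[[0,0,0],[0.069,-0.19,0],-1],[[0,0,0],[0.069,-0.19,0],-1],[[0,0,0],[0.069,-0.19,0],-1],[[0,0,0],[0.069,-0.19,0],-1],[[0,0,0],[0.069,-0.19,0],-1],[[0,0,0],[0.069,-0.19,0],-1],[[0,0,0],[0.069,-0.19,0],-1],[[0,0,0],[0.069,-0.19,0],-1],[[0,0,0],[0.069,-0.19,0],-1],[[0,0,0],[0.069,-0.19,0],-1],[[0,0,0],[0.069,-0.19,0],-1],[[0,0,0],[0.069,-0.19,0],-1],[[0,0,0],[0,0,0],-1]]' 30
python3 - <<'E'
from h import *
s,R=st()
P=camera_params('wrist')
cv2.imwrite('pics/w1.png',camera('wrist'))
print('knob px',proj(P,[.6185,.1428,.145]))
d=np.array([.618,.143,.091])-s['tcp_pos'];print('move',R.T@d/.25)
E
```

```text
clock: 2.6
tcp_pos: [0.5952, 0.1006, 0.2218]
eef_rot: [0.998, -0.064, -0.001, -0.001]
contact_force: [-0.0, -1.4, -0.5]
width: 0.999
grasp_force: 0.0
t 2.6 tcp [0.5952 0.1006 0.2218] x [ 0.992 -0.128 -0.001] y [-0.128 -0.992 -0.002] z [-0.001  0.002 -1.   ] w 0.998845859678687 F [-0.  -1.4 -0.5]
knob px [265.97541228 186.71542335]
move [ 0.06932911 -0.17876364  0.5233219 ]
```

View pics/w1.png

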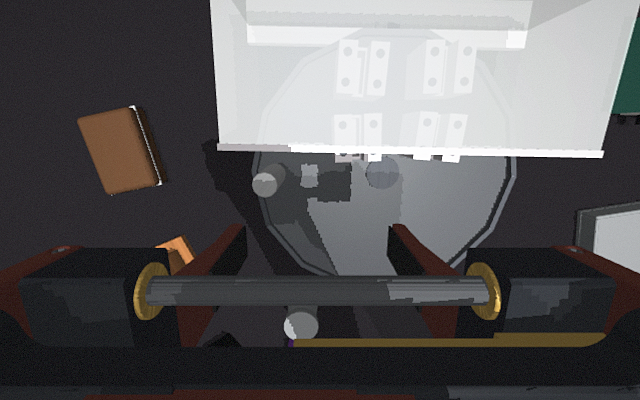

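The wrist view shows the knob top at (265,182), against a prediction of (266,187), so it is within about 3 mm. I descend and grip it.

```bash
python3 -m inch '[[[0,0,0],[0.077,-0.18,0],-1],[[0,0,0],[0,0,0],-1],[[0,0,0],[0,0,0.13],-1],[[0,0,0],[0,0,0.13],-1],[[0,0,0],[0,0,0.13],-1],[[0,0,0],[0,0,0.13],-1],[[0,0,0],[0,0,0],-1],[[0,0,0],[0,0,0],1],[[0,0,0],[0,0,0],1],[[0,0,0],[0,0,0],1],[[0,0,0],[0,0,0],1],[[0,0,0],[0,0,0],1],[[0,0,0],[0,0,0],1]]' 20
python3 - <<'E'
from h import *
s,R=st()
# arc plan in stage frame: steps of 18 deg, tool-axis chords
ks=np.array([.618,.143]);C=np.array([.601,.0165])
p=np.array(s['tcp_pos'])[:2]-C
print('radius',np.linalg.norm(p),'ang',np.degrees(np.arctan2(p[1],p[0])))
p=p/np.linalg.norm(p)*.128
n=18
for i in range(n):
    a0,a1=[np.pi*1.0*k/n for k in(i,i+1)]
    rot=lambda a:np.array([[np.cos(a),-np.sin(a)],[np.sin(a),np.cos(a)]])@p
    d=rot(a1)-rot(a0);print(np.round(R.T[:2,:2]@d/.25,3),end=' ')
E
```

```text
clock: 4.28
tcp_pos: [0.6204, 0.1418, 0.0929]
eef_rot: [0.998, -0.066, 0.001, -0.003]
contact_force: [3.3, 15.8, -6.0]
width: 0.356
grasp_force: 7.9
t 4.275 tcp [0.6204 0.1418 0.0929] x [ 0.991 -0.132  0.001] y [-0.132 -0.991 -0.005] z [ 0.002  0.005 -1.   ] w 0.3556861311164611 F [ 3.3 15.8 -6. ]
radius 0.12682628627103965 ang 81.20974111972765
[-0.089  0.006] [-0.087  0.021] [-0.082  0.036] [-0.074  0.05 ] [-0.064  0.062] [-0.053  0.072] [-0.039  0.08 ] [-0.025  0.086] [-0.01   0.089] [0.006 0.089] [0.021 0.087] [0.036 0.082] [0.05  0.074] [0.062 0.064] [0.072 0.053] [0.08  0.039] [0.086 0.025] [0.089 0.01 ]
```

```bash
python3 -m inch '[[[0,0,0],[0,-0.012,0],1],[[0,0,0],[0,0,0],1],[[0,0,0],[0,0,0],1],[[0,0,0],[0,0,0],1],[[0,0,0],[0,0,0],1]]' 20
```

```text
clock: 4.9
tcp_pos: [0.6205, 0.1458, 0.0928]
eef_rot: [0.998, -0.065, 0.0, -0.003]
contact_force: [1.3, 10.4, -2.2]
width: 0.269
grasp_force: 20.0
```

```bash
python3 -m inch '[[[0,0,0],[0,-0.012,0],1],[[0,0,0],[0,0,0],1],[[0,0,0],[-0.09,0.006,0],1],[[0,0,0],[-0.087,0.021,0],1],[[0,0,0],[-0.082,0.036,0],1],[[0,0,0],[-0.074,0.05,0],1],[[0,0,0],[-0.064,0.062,0],1],[[0,0,0],[-0.053,0.072,0],1],[[0,0,0],[0,0,0],1]]' 20; python3 -c "
from h import *
s,R=st();C=np.array([.601,.0165,0]);d=s['tcp_pos']-C;print('r',np.hypot(*d[:2]),np.degrees(np.arctan2(d[1],d[0]))-82.4,'Ftool',R.T@s['contact_force'])"
```

```text
clock: 6.02
tcp_pos: [0.4992, 0.0959, 0.0928]
eef_rot: [0.998, -0.068, -0.001, 0.001]
contact_force: [-4.2, 2.2, 1.6]
width: 0.267
grasp_force: 20.0
t 6.025 tcp [0.4992 0.0959 0.0928] x [ 0.991 -0.136 -0.002] y [-0.136 -0.991  0.002] z [-0.003 -0.002 -1.   ] w 0.26744975982658553 F [-4.2  2.2  1.6]
r 0.12911828069067582 59.638378548165235 Ftool [-4.49667334 -1.5834325  -1.63778179]
```

Turning smoothly with low force; I carry on along the arc.

```bash
python3 -m inch '[[[0,0,0],[-0.039,0.08,0],1],[[0,0,0],[-0.025,0.086,0],1],[[0,0,0],[-0.01,0.089,0],1],[[0,0,0],[0.006,0.089,0],1],[[0,0,0],[0.021,0.087,0],1],[[0,0,0],[0.036,0.082,0],1],[[0,0,0],[0.05,0.074,0],1],[[0,0,0],[0.062,0.064,0],1],[[0,0,0],[0.072,0.053,0],1],[[0,0,0],[0,0,0],1]]' 20; python3 -c "
from h import *
s,R=st();C=np.array([.601,.0165,0]);d=s['tcp_pos']-C;print('r',np.hypot(*d[:2]),np.degrees(np.arctan2(d[1],d[0]))%360-82.4,'Ftool',R.T@s['contact_force'])"
```

```text
clock: 7.28
tcp_pos: [0.5237, -0.0825, 0.0929]
eef_rot: [0.998, -0.067, 0.002, -0.001]
contact_force: [6.3, 6.1, -1.6]
width: 0.269
grasp_force: 20.0
t 7.275 tcp [ 0.5237 -0.0825  0.0929] x [ 0.991 -0.135  0.005] y [-0.135 -0.991 -0.002] z [ 0.005  0.001 -1.   ] w 0.269319248333878 F [ 6.3  6.1 -1.6]
r 0.12557825582698862 149.62114877616003 Ftool [ 5.45949609 -6.90393039  1.64959841]
```

```bash
python3 -m inch '[[[0,0,0],[0.078,0.032,0],1],[[0,0,0],[0.086,0.02,0],1],[[0,0,0],[0.089,0.008,0],1],[[0,0,0],[0.024,0,0],1],[[0,0,0],[0,0,0],1]]' 20; python3 -c "
from h import *
s,R=st();C=np.array([.602,.0195,0]);d=s['tcp_pos']-C;print('r',np.hypot(*d[:2]),np.degrees(np.arctan2(d[1],d[0]))%360-82.4,'Ftool',R.T@s['contact_force'])"
```

```text
clock: 7.9
tcp_pos: [0.5841, -0.1074, 0.0924]
eef_rot: [0.998, -0.068, -0.003, 0.0]
contact_force: [-11.9, 1.1, 9.6]
width: 0.268
grasp_force: 20.0
t 7.9 tcp [ 0.5841 -0.1074  0.0924] x [ 0.991 -0.135 -0.006] y [-0.135 -0.991  0.001] z [-0.007 -0.    -1.   ] w 0.26830862463582306 F [-11.9   1.1   9.6]
r 0.1282026970092567 179.57551980001838 Ftool [-11.9637846    0.52856164  -9.55190261]
```

```bash
python3 -m inch '[[[0,0,0],[-0.01,0,0],1],[[0,0,0],[0,0,0],-1],[[0,0,0],[0,0,0],-1],[[0,0,0],[0,0,0],-1],[[0,0,0],[0,0,0],-1],[[0,0,0],[0,0,-0.15],-1],[[0,0,0],[0,0,-0.15],-1],[[0,0,0],[0,0,-0.15],-1],[[0,0,0],[0,0,-0.15],-1],[[0,0,0],[0,0,-0.1],-1],[[0,0,0],[-0.13,-0.125,0],-1],[[0,0,0],[-0.13,-0.125,0],-1],[[0,0,0],[-0.13,-0.125,0],-1],[[0,0,0],[-0.13,-0.125,0],-1],[[0,0,0],[0,0,0],-1],[[0,0,0],[0,0,0],-1],[[0,0,0],[0,0,0],-1]]' 20
python3 - <<'E'
from h import *
s,R=st();P=camera_params('wrist')
np.savez('w2.npz',**{k:np.array(P[k]) for k in P})
cv2.imwrite('pics/w2.png',camera('wrist'))
E
```

```text
clock: 10.02
tcp_pos: [0.4731, 0.0338, 0.2675]
eef_rot: [0.998, -0.068, -0.0, 0.0]
contact_force: [-0.1, 0.1, -0.8]
width: 0.999
grasp_force: 0.0
t 10.025 tcp [0.4731 0.0338 0.2675] x [ 0.991 -0.135 -0.   ] y [-0.135 -0.991  0.   ] z [-0. -0. -1.] w 0.9994027710934115 F [-0.1  0.1 -0.8]
```

View pics/w2.png

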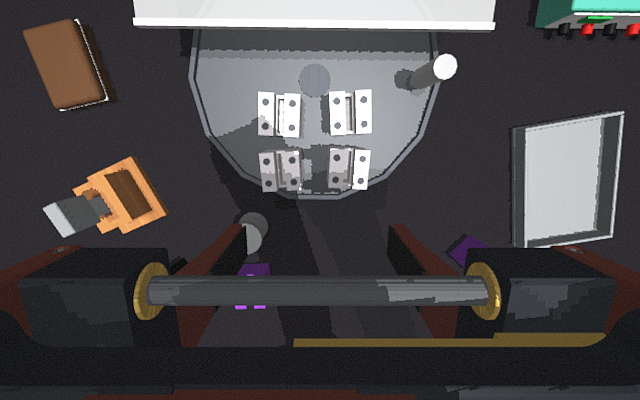

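The wrist view shows the stage at the gauging stop (knob at (445,67)). The four blocks are at about (279,115), (351,112), (280,170) and (350,168), with their slots along the image's vertical. The stand is at (125,195), with the handle top at (65,217). Zooming for precise corners.

Run:
```python
from h import *
im=cv2.imread('pics/w2.png')
a=cv2.resize(im[84:196,250:378],(512,448),interpolation=cv2.INTER_CUBIC)
b=cv2.resize(im[150:262,36:108+60][:, :72+60],None,fx=4,fy=4,interpolation=cv2.INTER_CUBIC)
a=cv2.resize(im[84:200,250:380],None,fx=3.2,fy=3.2,interpolation=2);b=cv2.resize(im[150:266,40:170][:,:117],None,fx=3.2,fy=3.2,interpolation=2)
print(a.shape,b.shape);cv2.imwrite('pics/c2.png',np.hstack([a,b[:a.shape[0]]]))
```

```text
(371, 416, 3) (371, 374, 3)
```

View pics/c2.png

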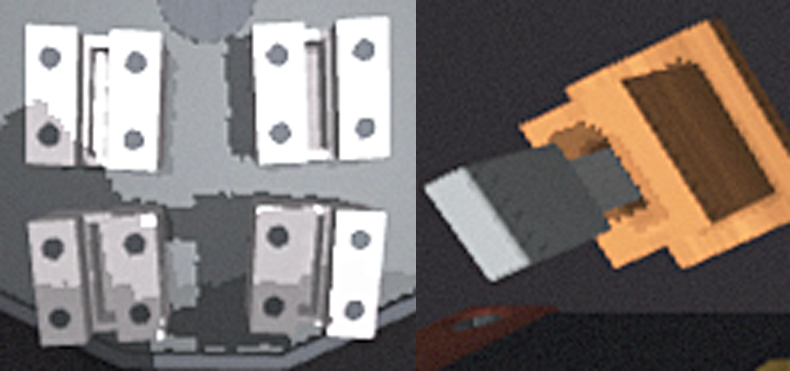

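Left crop: four blocks, whose four screw holes each give centre and yaw. Right crop: the handle top quad is at (425,184), (464,166), (531,263), (493,282), with the blade going down into the stand.

Run:
```python
from h import *
P=dict(np.load('w2.npz'));C=np.array([.602,.0195]);yw=np.radians(-7.7);Rs=np.array([[np.cos(yw),-np.sin(yw)],[np.sin(yw),np.cos(yw)]])
B={1:[(50,57),(136,62),(50,134),(133,139)],2:[(279,55),(364,49),(281,134),(366,128)],3:[(53,248),(135,243),(60,319),(140,314)],4:[(278,236),(361,240),(274,306),(355,310)]}
for k,v in B.items():
    W=np.array([ray(P,250+x/3.2-.35,84+y/3.2-.35,.103)[:2] for x,y in v]);c=W.mean(0)
    d=W[1]+W[3]-W[0]-W[2];d2=W[0]+W[1]-W[2]-W[3]
    print(k,'c',np.round(c,4),'stage',np.round(Rs.T@(c-C)*1000,1),'slot yaw(deg)',np.degrees(np.arctan2(d[0],-d[1])*-1),np.degrees(np.arctan2(d2[1],d2[0])),'spacing',np.linalg.norm(d)/2,np.linalg.norm(d2)/2)
W=np.array([ray(P,40+(x-416)/3.2-.35,150+y/3.2-.35,.128)[:2] for x,y in[(425,184),(464,166),(531,263),(493,282)]])
print('handle',W.mean(0),'sides',[np.round(np.linalg.norm(W[i]-W[i-1]),4) for i in range(4)],'long yaw',np.degrees(np.arctan2(*((W[0]+W[1]-W[2]-W[3])[::-1]))))
T=camera_params('top')
for z in(.128,):print('handle from top0',ray(T,155.5,225,z))
S=camera_params('side'); hp=[160+q/5 for q in(545-400,638-400,603-400,508-400)];hv=[270+q/5 for q in(38,78,115,70)]
W2=np.array([ray(S,a,b,.128)[:2] for a,b in zip(hp,hv)]);print('side',W2.mean(0),np.degrees(np.arctan2(*((W2[0]-W2[1])[::-1]))))
s,R=st()
```

```text
1 c [0.561  0.0653] stage [-46.7  39.9] slot yaw(deg) 11.072175991606938 -10.950173240180359 spacing 0.02973044635476407 0.02596820399593763
2 c [ 0.5521 -0.0153] stage [-44.7 -41.1] slot yaw(deg) 3.959792848572917 -4.587843567900645 spacing 0.029876281367227295 0.026552899691659394
3 c [0.4969 0.0745] stage [-111.5   40.5] slot yaw(deg) 4.277369354139983 -4.899466206257786 spacing 0.030094519275389236 0.02646467808046037
4 c [ 0.4888 -0.0064] stage [-108.7  -40.9] slot yaw(deg) 10.623576389629914 -10.266540607904625 spacing 0.030354888499842594 0.025964193412216084
handle [0.47981224 0.33015966] sides [np.float64(0.0402), np.float64(0.0167), np.float64(0.0395), np.float64(0.0171)] long yaw 15.356925113054308
handle from top0 [0.47886615 0.32929682 0.128     ]
side [0.47854682 0.33185257] 17.14242730947904
t 10.075 tcp [0.4731 0.0339 0.2674] x [ 0.991 -0.136 -0.   ] y [-0.136 -0.991  0.   ] z [-0. -0. -1.] w 0.9988780702029781 F [-0.1  0.5 -0.5]
```

Spacings and sizes agree (handle 40 x 17, block z checks), and three views agree on the handle at (0.4795, 0.330) with yaw 15.7°. Going to it.

```bash
python3 -m inch '[[[0,0,-0.087],[0,0,0],-1],[[0,0,-0.087],[0,0,0],-1],[[0,0,-0.087],[0,0,0],-1],[[0,0,0],[0.0576,-0.189,0],-1],[[0,0,0],[0.0576,-0.189,0],-1],[[0,0,0],[0.0576,-0.189,0],-1],[[0,0,0],[0.0576,-0.189,0],-1],[[0,0,0],[0.0576,-0.189,0],-1],[[0,0,0],[0.0576,-0.189,0],-1],[[0,0,0],[0,0,0],-1],[[0,0,0],[0,0,0],-1],[[0,0,0],[0,0,0.15],-1],[[0,0,0],[0,0,0.15],-1],[[0,0,0],[0,0,0],-1]]' 25
python3 - <<'E'
from h import *
s,R=st()
d=np.array([.4795,.3302,.088])-s['tcp_pos'];print(R.T@d/.25, np.degrees(np.arctan2(R[1,0],R[0,0])))
E
```

```text
clock: 11.82
tcp_pos: [0.4782, 0.3279, 0.1904]
eef_rot: [0.991, 0.136, -0.002, 0.002]
contact_force: [1.0, 0.4, 0.8]
width: 0.998
grasp_force: 0.0
t 11.825 tcp [0.4782 0.3279 0.1904] x [ 0.963  0.27  -0.005] y [ 0.27  -0.963  0.003] z [-0.004 -0.004 -1.   ] w 0.998432462490713 F [1.  0.4 0.8]
[ 0.00961771 -0.00856995  0.4093614 ] 15.641003109179197
```

```bash
python3 -m inch '[[[0,0,0],[0.008,-0.007,0],-1],[[0,0,0],[0,0,0.13],-1],[[0,0,0],[0,0,0.13],-1],[[0,0,0],[0,0,0.14],-1],[[0,0,0],[0,0,0],-1],[[0,0,0],[0,0,0],0.4],[[0,0,0],[0,0,0],0.4],[[0,0,0],[0,0,0],0.8],[[0,0,0],[0,0,0],0.8],[[0,0,0],[0,0,0],0.8],[[0,0,0],[0,0,0],0.8],[[0,0,0],[0,0,0],0.8]]' 25
python3 -c "
from h import *
st()"
```

```text
clock: 13.32
tcp_pos: [0.4799, 0.3333, 0.0926]
eef_rot: [0.991, 0.137, -0.0, 0.0]
contact_force: [1.2, -0.0, -0.2]
width: 0.24
grasp_force: 0.0
t 13.325 tcp [0.4799 0.3333 0.0926] x [ 0.962  0.272 -0.   ] y [ 0.272 -0.962  0.   ] z [-0. -0. -1.] w 0.2397322379616451 F [ 1.2 -0.  -0.2]
```

```bash
python3 -m inch '[[[0,0,0],[0,0,0.006],1],[[0,0,0],[0,0,0],1],[[0,0,0],[0,0,0],1],[[0,0,0],[0,0,0],1]]' 30
python3 -c "
from h import *
s,R=st();print(R.T@s['contact_force'])"
```

```text
clock: 13.82
tcp_pos: [0.4807, 0.3324, 0.0921]
eef_rot: [0.991, 0.137, 0.001, 0.001]
contact_force: [-1.9, -4.2, 9.5]
width: 0.201
grasp_force: 30.0
t 13.825 tcp [0.4807 0.3324 0.0921] x [0.962 0.272 0.001] y [ 0.272 -0.962  0.002] z [ 0.001 -0.002 -1.   ] w 0.20107820486418895 F [-1.9 -4.2  9.5]
[-2.973341    3.51555575 -9.53451161]
```

Gripped at 17.7 mm. Lifting the blade out and carrying it to over block 3 (near-left).

```bash
python3 -m inch '[[[0,0,0],[0,0,-0.05],1],[[0,0,0],[0,0,-0.1],1],[[0,0,0],[0,0,-0.13],1],[[0,0,0],[0,0,-0.13],1],[[0,0,0],[0,0,-0.12],1],[[0,0,0],[0,0,0],1],[[0,0,0.0755],[0,0,0],1],[[0,0,0.0755],[0,0,0],1],[[0,0,0.0755],[0,0,0],1],[[0,0,0],[0.025,0.17,0],1],[[0,0,0],[0.025,0.17,0],1],[[0,0,0],[0.025,0.17,0],1],[[0,0,0],[0.025,0.17,0],1],[[0,0,0],[0.025,0.17,0],1],[[0,0,0],[0.025,0.17,0],1],[[0,0,0],[0,0,0],1],[[0,0,0],[0,0,0],1],[[0,0,0],[0,0,0],1]]' 30
cat >> h.py <<'E'
BL={1:(.561,.0653,-11.),2:(.5521,-.0153,-4.3),3:(.4969,.0745,-4.6),4:(.4888,-.0064,-10.4)}
def to(k,z=None):
    s,R=st();x,y,w=BL[k];t=np.array([x,y,z or s['tcp_pos'][2]])-s['tcp_pos']
    a=np.degrees(np.arctan2(R[1,0],R[0,0]));dw=w-a
    Rt=Rn.from_euler('z',dw,degrees=True).as_matrix()@R
    print('yaw',a,'turn share',-dw/90,'then shift',np.round(Rt.T@t/.25,4),'Ftool',np.round(R.T@s['contact_force'],1))
E
python3 - <<'E'
from h import *
to(3)
P=camera_params('wrist');im=camera('wrist');cv2.imwrite('pics/w3.png',im)
cv2.imwrite('pics/side3.png',camera('side'))
E
```

```text
clock: 16.08
tcp_pos: [0.4966, 0.0777, 0.2233]
eef_rot: [0.999, -0.039, -0.0, -0.0]
contact_force: [-0.9, 0.6, -1.3]
width: 0.2
grasp_force: 30.0
t 16.075 tcp [0.4966 0.0777 0.2233] x [ 0.997 -0.078 -0.001] y [-0.078 -0.997 -0.   ] z [-0.001  0.    -1.   ] w 0.19975732279537858 F [-0.9  0.6 -1.3]
yaw -4.459980512082558 turn share 0.0015557720879715692 then shift [ 0.0022  0.0125 -0.    ] Ftool [-1.  -0.6  1.3]
```

View pics/w3.png

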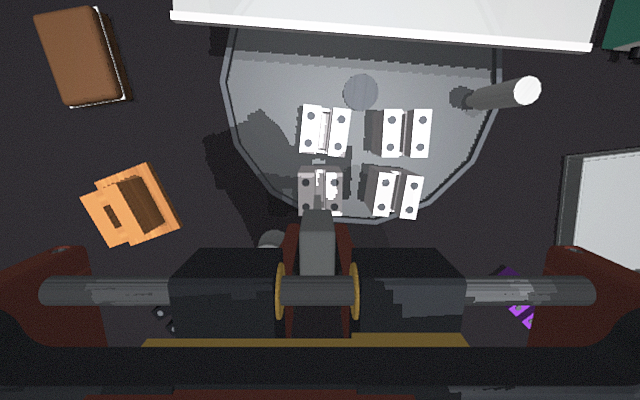

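The wrist view shows the blade held upright over block 3 at about (320,190). The empty stand slot is visible at (110,213) and the other three blocks are undisturbed.

```bash
python3 -m inch '[[[0,0,0],[0.002,0.0125,0],1],[[0,0,0],[0,0,0.06],1],[[0,0,0],[0,0,0.06],1],[[0,0,0],[0,0,0],1],[[0,0,0],[0,0,0],1],[[0,0,0],[0,0,0],1]]' 30
python3 - <<'E'
from h import *
to(3)
E
```

```text
clock: 16.92
tcp_pos: [0.4975, 0.0732, 0.194]
eef_rot: [0.999, -0.04, 0.0, -0.0]
contact_force: [-0.7, 0.0, -1.5]
width: 0.203
grasp_force: 30.0
t 16.925 tcp [0.4975 0.0732 0.194 ] x [ 0.997 -0.08   0.001] y [-0.08  -0.997 -0.   ] z [ 0.001  0.    -1.   ] w 0.20276325172838197 F [-0.7  0.  -1.5]
yaw -4.584619140789837 turn share 0.00017089843566847743 then shift [-0.0027 -0.0052 -0.    ] Ftool [-0.7  0.   1.5]
```

```bash
python3 -m inch '[[[0,0,0],[-0.002,-0.005,0],1],[[0,0,0],[0,0,0],1],[[0,0,0],[0,0,0.02],1],[[0,0,0],[0,0,0.02],1],[[0,0,0],[0,0,0.02],1],[[0,0,0],[0,0,0.02],1],[[0,0,0],[0,0,0],1]]' 30
python3 - <<'E'
from h import *
to(3)
E
```

```text
clock: 17.8
tcp_pos: [0.4965, 0.0743, 0.1731]
eef_rot: [0.999, -0.04, -0.0, 0.0]
contact_force: [0.2, 0.2, -1.2]
width: 0.203
grasp_force: 30.0
t 17.8 tcp [0.4965 0.0743 0.1731] x [ 0.997 -0.08  -0.001] y [-0.08  -0.997  0.   ] z [-0.001 -0.    -1.   ] w 0.20326009848459806 F [ 0.2  0.2 -1.2]
yaw -4.584268147346309 turn share 0.00017479836281878312 then shift [ 0.0015 -0.0011 -0.    ] Ftool [ 0.2 -0.2  1.2]
```

```bash
python3 -m inch '[[[0,0,0],[0,0,0.015],1],[[0,0,0],[0,0,0.015],1],[[0,0,0],[0,0,0.015],1],[[0,0,0],[0,0,0.015],1],[[0,0,0],[0,0,0],1],[[0,0,0],[0,0,0],1]]' 30
python3 - <<'E'
from h import *
to(3)
E
```

```text
clock: 18.55
tcp_pos: [0.4968, 0.0743, 0.1587]
eef_rot: [0.999, -0.04, 0.0, 0.0]
contact_force: [-0.5, -0.1, -0.8]
width: 0.206
grasp_force: 30.0
t 18.55 tcp [0.4968 0.0743 0.1587] x [ 0.997 -0.08   0.   ] y [-0.08  -0.997  0.   ] z [ 0. -0. -1.] w 0.20589906878296096 F [-0.5 -0.1 -0.8]
yaw -4.586701067325827 turn share 0.00014776591860191522 then shift [ 0.0002 -0.0007  0.    ] Ftool [-0.5  0.1  0.8]
```

```bash
python3 -m inch '[[[0,0,0],[0,0,0.015],1],[[0,0,0],[0,0,0.015],1],[[0,0,0],[0,0,0.015],1],[[0,0,0],[0,0,0.015],1],[[0,0,0],[0,0,0],1],[[0,0,0],[0,0,0],1]]' 30
```

```text
clock: 19.3
tcp_pos: [0.4968, 0.0743, 0.1437]
eef_rot: [0.999, -0.04, 0.0, 0.0]
contact_force: [0.6, -0.2, -0.2]
width: 0.205
grasp_force: 30.0
```

```bash
python3 -m inch '[[[0,0,0],[0,0,0.015],1],[[0,0,0],[0,0,0.015],1],[[0,0,0],[0,0,0.01],1],[[0,0,0],[0,0,0],1],[[0,0,0],[0,0,0],1]]' 30
```

```text
clock: 19.92
tcp_pos: [0.4976, 0.0751, 0.1349]
eef_rot: [0.999, -0.04, 0.001, -0.0]
contact_force: [-2.2, 0.2, 11.6]
width: 0.201
grasp_force: 30.0
```

Block 3: the blade went to the foot (tip depth 50 mm), so it is good. On to block 1.

```bash
python3 -m inch '[[[0,0,0],[0,0,-0.085],1],[[0,0,0],[0,0,-0.085],1],[[0,0,0],[0,0,-0.085],1],[[0,0,0],[0,0,0],1],[[0,0,0.071],[0,0,0],1],[[0,0,0],[0.13,-0.006,0],1],[[0,0,0],[0.13,-0.006,0],1],[[0,0,0],[0,0,0],1],[[0,0,0],[0,0,0],1],[[0,0,0],[0,0,0],1]]' 30
python3 - <<'E'
from h import *
to(1)
E
```

```text
clock: 21.18
tcp_pos: [0.5602, 0.0651, 0.197]
eef_rot: [0.995, -0.095, -0.0, 0.0]
contact_force: [1.0, 0.1, -0.2]
width: 0.203
grasp_force: 30.0
t 21.175 tcp [0.5602 0.0651 0.197 ] x [ 0.982 -0.19  -0.001] y [-0.19  -0.982  0.   ] z [-0.001 -0.    -1.   ] w 0.20265378306073767 F [ 1.   0.1 -0.2]
yaw -10.943126844263382 turn share 0.0006319239526290863 then shift [ 0.003  -0.0013 -0.    ] Ftool [ 1.  -0.3  0.2]
```

Aligned to under 1 mm. Descending to 26 mm depth.

```bash
python3 -m inch '[[[0,0,0],[0,0,0.02],1],[[0,0,0],[0,0,0.02],1],[[0,0,0],[0,0,0.02],1],[[0,0,0],[0,0,0.02],1],[[0,0,0],[0,0,0.015],1],[[0,0,0],[0,0,0.015],1],[[0,0,0],[0,0,0.015],1],[[0,0,0],[0,0,0.015],1],[[0,0,0],[0,0,0.014],1],[[0,0,0],[0,0,0],1],[[0,0,0],[0,0,0],1]]' 30;  python3 -c "
from h import *
to(1)"
```

```text
clock: 22.55
tcp_pos: [0.5612, 0.0649, 0.159]
eef_rot: [0.995, -0.096, 0.0, 0.0]
contact_force: [-0.8, -0.2, -1.2]
width: 0.203
grasp_force: 30.0
t 22.55 tcp [0.5612 0.0649 0.159 ] x [ 0.982 -0.19   0.   ] y [-0.19  -0.982 -0.   ] z [ 0. -0. -1.] w 0.20252495643504936 F [-0.8 -0.2 -1.2]
yaw -10.975145538967132 turn share 0.00027616067814298064 then shift [-0.0012 -0.0013 -0.    ] Ftool [-0.8  0.4  1.2]
```

```bash
python3 -m inch '[[[0,0,0],[0,0,0.012],1],[[0,0,0],[0,0,0.012],1],[[0,0,0],[0,0,0.012],1],[[0,0,0],[0,0,0.012],1],[[0,0,0],[0,0,0.008],1],[[0,0,0],[0,0,0],1],[[0,0,0],[0,0,0],1]]' 30
```

```text
clock: 23.42
tcp_pos: [0.5637, 0.0659, 0.1485]
eef_rot: [0.995, -0.096, 0.003, -0.001]
contact_force: [-3.2, 1.2, 23.0]
width: 0.205
grasp_force: 30.0
```

Block 1 stopped at 36 mm, so it is bad. On to block 2.

```bash
python3 -m inch '[[[0,0,0],[0,0,-0.06],1],[[0,0,0],[0,0,-0.07],1],[[0,0,0],[0,0,-0.07],1],[[0,0,0],[0,0,0],1],[[0,0,-0.0744],[0,0,0],1],[[0,0,0],[-0.004,0.108,0],1],[[0,0,0],[-0.004,0.108,0],1],[[0,0,0],[-0.004,0.108,0],1],[[0,0,0],[0,0,0],1],[[0,0,0],[0,0,0],1],[[0,0,0],[0,0,0],1]]' 30
python3 - <<'E'
from h import *
to(2)
E
```

```text
clock: 24.8
tcp_pos: [0.5522, -0.0143, 0.1948]
eef_rot: [0.999, -0.036, -0.0, -0.0]
contact_force: [-0.0, 0.5, -1.3]
width: 0.203
grasp_force: 30.0
t 24.8 tcp [ 0.5522 -0.0143  0.1948] x [ 0.997 -0.073 -0.   ] y [-0.073 -0.997 -0.001] z [-0.     0.001 -1.   ] w 0.20271240609939647 F [-0.   0.5 -1.3]
yaw -4.181748800301278 turn share 0.0013139022188746827 then shift [-0.      0.0041 -0.    ] Ftool [-0.1 -0.5  1.3]
```

```bash
python3 -m inch '[[[0,0,0.001],[0,0.003,0],1],[[0,0,0],[0,0,0.02],1],[[0,0,0],[0,0,0.02],1],[[0,0,0],[0,0,0.02],1],[[0,0,0],[0,0,0.02],1],[[0,0,0],[0,0,0.015],1],[[0,0,0],[0,0,0.015],1],[[0,0,0],[0,0,0.015],1],[[0,0,0],[0,0,0.015],1],[[0,0,0],[0,0,0],1],[[0,0,0],[0,0,0],1]]' 30;  python3 -c "
from h import *
to(2)"
```

```text
clock: 26.18
tcp_pos: [0.5518, -0.0167, 0.1596]
eef_rot: [0.999, -0.038, -0.0, 0.0]
contact_force: [0.2, 1.1, -1.1]
width: 0.207
grasp_force: 30.0
t 26.175 tcp [ 0.5518 -0.0167  0.1596] x [ 0.997 -0.076 -0.001] y [-0.076 -0.997  0.   ] z [-0.001 -0.    -1.   ] w 0.20672549422658965 F [ 0.2  1.1 -1.1]
yaw -4.382552803612618 turn share -0.000917253373473533 then shift [ 0.0009 -0.0058 -0.    ] Ftool [ 0.1 -1.1  1.1]
```

```bash
python3 -m inch '[[[0,0,0],[0,-0.004,0.012],1],[[0,0,0],[0,0,0.012],1],[[0,0,0],[0,0,0.012],1],[[0,0,0],[0,0,0.012],1],[[0,0,0],[0,0,0.01],1],[[0,0,0],[0,0,0],1],[[0,0,0],[0,0,0],1]]' 30
```

```text
clock: 27.05
tcp_pos: [0.5522, -0.0154, 0.1454]
eef_rot: [0.999, -0.038, 0.0, 0.0]
contact_force: [-0.6, -0.4, 0.0]
width: 0.202
grasp_force: 30.0
```

```bash
python3 -m inch '[[[0,0,0],[0,0,0.012],1],[[0,0,0],[0,0,0.012],1],[[0,0,0],[0,0,0.012],1],[[0,0,0],[0,0,0.01],1],[[0,0,0],[0,0,0],1]]' 30
```

```text
clock: 27.68
tcp_pos: [0.5523, -0.0154, 0.1346]
eef_rot: [0.999, -0.038, 0.0, 0.0]
contact_force: [-2.0, 0.4, 6.1]
width: 0.2
grasp_force: 30.0
```

Block 2: reached the foot, good. On to block 4.

```bash
python3 -m inch '[[[0,0,0],[0,0,-0.085],1],[[0,0,0],[0,0,-0.085],1],[[0,0,0],[0,0,-0.085],1],[[0,0,0],[0,0,0],1],[[0,0,0.067],[0,0,0],1],[[0,0,0],[-0.128,0.005,0],1],[[0,0,0],[-0.128,0.005,0],1],[[0,0,0],[0,0,0],1],[[0,0,0],[0,0,0],1],[[0,0,0],[0,0,0],1]]' 30
python3 - <<'E'
from h import *
to(4)
E
```

```text
clock: 28.92
tcp_pos: [0.4895, -0.0064, 0.1973]
eef_rot: [0.996, -0.091, 0.0, -0.0]
contact_force: [-0.2, -0.6, -0.4]
width: 0.203
grasp_force: 30.0
t 28.925 tcp [ 0.4895 -0.0064  0.1973] x [ 0.984 -0.181  0.   ] y [-0.181 -0.984 -0.   ] z [ 0.  0. -1.] w 0.20282947172181914 F [-0.2 -0.6 -0.4]
yaw -10.418056485189355 turn share -0.0002006276132150554 then shift [-0.0026  0.0004 -0.    ] Ftool [-0.1  0.6  0.4]
```

```bash
python3 -m inch '[[[0,0,0],[0,0,0.02],1],[[0,0,0],[0,0,0.02],1],[[0,0,0],[0,0,0.02],1],[[0,0,0],[0,0,0.02],1],[[0,0,0],[0,0,0.015],1],[[0,0,0],[0,0,0.015],1],[[0,0,0],[0,0,0.015],1],[[0,0,0],[0,0,0.015],1],[[0,0,0],[0,0,0.014],1],[[0,0,0],[0,0,0],1],[[0,0,0],[0,0,0],1]]' 30;  python3 -c "
from h import *
to(4)"
```

```text
clock: 30.3
tcp_pos: [0.4886, -0.0063, 0.159]
eef_rot: [0.996, -0.091, -0.0, 0.0]
contact_force: [-0.6, 0.7, -1.6]
width: 0.199
grasp_force: 30.0
t 30.3 tcp [ 0.4886 -0.0063  0.159 ] x [ 0.984 -0.181 -0.   ] y [-0.181 -0.984  0.   ] z [-0. -0. -1.] w 0.19924616531025563 F [-0.6  0.7 -1.6]
yaw -10.402800073726977 turn share -3.11119302997456e-05 then shift [ 0.0008  0.0001 -0.    ] Ftool [-0.7 -0.6  1.6]
```

```bash
python3 -m inch '[[[0,0,0],[0,0,0.012],1],[[0,0,0],[0,0,0.012],1],[[0,0,0],[0,0,0.012],1],[[0,0,0],[0,0,0.012],1],[[0,0,0],[0,0,0.008],1],[[0,0,0],[0,0,0],1],[[0,0,0],[0,0,0],1]]' 30
```

```text
clock: 31.18
tcp_pos: [0.4886, -0.0064, 0.145]
eef_rot: [0.996, -0.091, -0.0, 0.0]
contact_force: [-0.3, 0.7, -1.4]
width: 0.204
grasp_force: 30.0
```

```bash
python3 -m inch '[[[0,0,0],[0,0,0.012],1],[[0,0,0],[0,0,0.012],1],[[0,0,0],[0,0,0.012],1],[[0,0,0],[0,0,0.01],1],[[0,0,0],[0,0,0],1]]' 30
python3 - <<'E'
from h import *
s,R=st()
# plan back to stand: yaw 15.7 at (.4807,.3324)
a=np.degrees(np.arctan2(R[1,0],R[0,0]));dw=15.75-a;Rt=Rn.from_euler('z',dw,degrees=True).as_matrix()@R
print(-dw/90,Rt.T@(np.array([.4807,.3324,.2])-s['tcp_pos'])/.25)
E
```

```text
clock: 31.8
tcp_pos: [0.489, -0.0064, 0.1343]
eef_rot: [0.996, -0.091, 0.0, 0.0]
contact_force: [-2.4, 1.3, 7.3]
width: 0.203
grasp_force: 30.0
t 31.8 tcp [ 0.489  -0.0064  0.1343] x [ 0.984 -0.181  0.   ] y [-0.181 -0.984  0.   ] z [ 0. -0. -1.] w 0.20282072391291853 F [-2.4  1.3  7.3]
-0.2905797198455015 [ 0.33614559 -1.31304337 -0.26296313]
```

Block 4 also reached the foot, so only block 1 is bad. Returning the blade to its stand first.

```bash
python3 -m inch '[[[0,0,0],[0,0,-0.09],1],[[0,0,0],[0,0,-0.09],1],[[0,0,0],[0,0,-0.1],1],[[0,0,0],[0,0,0],1],[[0,0,-0.097],[0,0,0],1],[[0,0,-0.097],[0,0,0],1],[[0,0,-0.097],[0,0,0],1],[[0,0,0],[0.048,-0.188,0],1],[[0,0,0],[0.048,-0.188,0],1],[[0,0,0],[0.048,-0.188,0],1],[[0,0,0],[0.048,-0.188,0],1],[[0,0,0],[0.048,-0.188,0],1],[[0,0,0],[0.048,-0.188,0],1],[[0,0,0],[0.048,-0.188,0],1],[[0,0,0],[0,0,0],1],[[0,0,0],[0,0,0],1],[[0,0,0],[0,0,0],1]]' 30
python3 - <<'E'
from h import *
s,R=st()
a=np.degrees(np.arctan2(R[1,0],R[0,0]));dw=15.75-a;Rt=Rn.from_euler('z',dw,degrees=True).as_matrix()@R
print(-dw/90,Rt.T@(np.array([.4807,.3324,.16])-s['tcp_pos'])/.25)
E
```

```text
clock: 33.92
tcp_pos: [0.4805, 0.3314, 0.203]
eef_rot: [0.991, 0.136, -0.0, 0.001]
contact_force: [-0.2, 0.6, -0.8]
width: 0.206
grasp_force: 30.0
t 33.925 tcp [0.4805 0.3314 0.203 ] x [ 0.963  0.27  -0.001] y [ 0.27  -0.963  0.001] z [-0.    -0.001 -1.   ] w 0.2061448631025386 F [-0.2  0.6 -0.8]
-0.0008124997816964925 [ 0.00213128 -0.00384909  0.17202896]
```

```bash
python3 -m inch '[[[0,0,0],[0.001,-0.003,0.1],1],[[0,0,0],[0,0,0.1],1],[[0,0,0],[0,0,0],1],[[0,0,0],[0,0,0],1]]' 30
python3 - <<'E'
from h import *
s,R=st()
print(R.T@(np.array([.4807,.3324,.092])-s['tcp_pos'])/.25)
E
```

```text
clock: 34.42
tcp_pos: [0.4808, 0.3336, 0.1546]
eef_rot: [0.991, 0.137, 0.0, -0.0]
contact_force: [-0.4, -1.1, 0.2]
width: 0.205
grasp_force: 30.0
t 34.425 tcp [0.4808 0.3336 0.1546] x [0.963 0.271 0.001] y [ 0.271 -0.963 -0.   ] z [ 0.001  0.    -1.   ] w 0.2048693827676888 F [-0.4 -1.1  0.2]
[-0.00172121  0.00442623  0.25025385]
```

```bash
python3 -m inch '[[[0,0,0],[0,0.003,0.02],1],[[0,0,0],[0,0,0.02],1],[[0,0,0],[0,0,0.02],1],[[0,0,0],[0,0,0.02],1],[[0,0,0],[0,0,0.02],1],[[0,0,0],[0,0,0],1],[[0,0,0],[0,0,0],1]]' 30
```

```text
clock: 35.3
tcp_pos: [0.4807, 0.3331, 0.1284]
eef_rot: [0.991, 0.137, 0.0, -0.0]
contact_force: [3.3, 0.1, -4.3]
width: 0.203
grasp_force: 30.0
```

```bash
python3 -m inch '[[[0,0,0],[0,0,0.025],1],[[0,0,0],[0,0,0.025],1],[[0,0,0],[0,0,0.025],1],[[0,0,0],[0,0,0.025],1],[[0,0,0],[0,0,0.025],1],[[0,0,0],[0,0,0.02],1],[[0,0,0],[0,0,0],1],[[0,0,0],[0,0,0],1]]' 30
```

```text
clock: 36.3
tcp_pos: [0.4806, 0.3331, 0.0916]
eef_rot: [0.991, 0.137, 0.0, -0.0]
contact_force: [7.0, -0.5, -2.5]
width: 0.202
grasp_force: 30.0
```

Blade seated at the same height as at the start. Releasing, rising, and moving to where I can see block 1 and the tray.

```bash
python3 -m inch '[[[0,0,0],[0,0,0],-1],[[0,0,0],[0,0,0],-1],[[0,0,0],[0,0,0],-1],[[0,0,0],[0,0,-0.12],-1],[[0,0,0],[0,0,-0.17],-1],[[0,0,0],[0,0,-0.2],-1],[[0,0,0],[0,0,-0.2],-1],[[0,0,0],[0,0,0],-1],[[0,0,0.099],[0,0,0],-1],[[0,0,0.099],[0,0,0],-1],[[0,0,0.099],[0,0,0],-1],[[0,0,0],[0.045,0.165,0],-1],[[0,0,0],[0.045,0.165,0],-1],[[0,0,0],[0.045,0.165,0],-0.4],[[0,0,0],[0.045,0.165,0],-0.4],[[0,0,0],[0.045,0.165,0],-0.4],[[0,0,0],[0.045,0.165,0],-0.4],[[0,0,0],[0,0,0],-0.4],[[0,0,0],[0,0,0],-0.4],[[0,0,0],[0,0,0],-0.4]]' 30
python3 - <<'E'
from h import *
s,R=st();P=camera_params('wrist')
np.savez('w4.npz',**{k:np.array(P[k]) for k in P})
im=camera('wrist');cv2.imwrite('pics/w4.png',im);cv2.imwrite('pics/top4.png',camera('top'))
E
```

```text
clock: 38.8
tcp_pos: [0.4992, 0.0788, 0.2646]
eef_rot: [0.996, -0.094, -0.0, -0.0]
contact_force: [0.1, -0.7, 0.7]
width: 0.701
grasp_force: 0.0
t 38.8 tcp [0.4992 0.0788 0.2646] x [ 0.982 -0.188 -0.001] y [-0.188 -0.982 -0.   ] z [-0.001  0.    -1.   ] w 0.7013768914541331 F [ 0.1 -0.7  0.7]
```

View pics/w4.png

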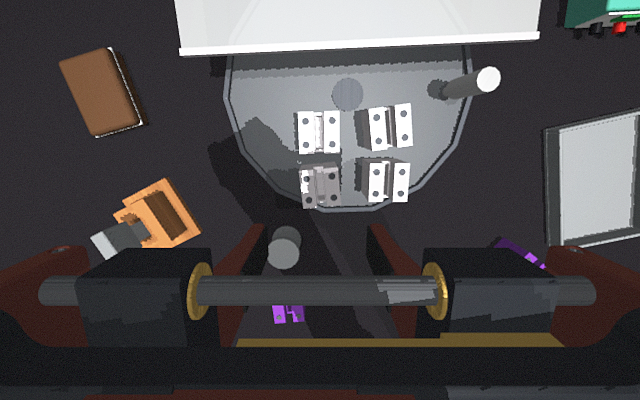

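View pics/top4.png

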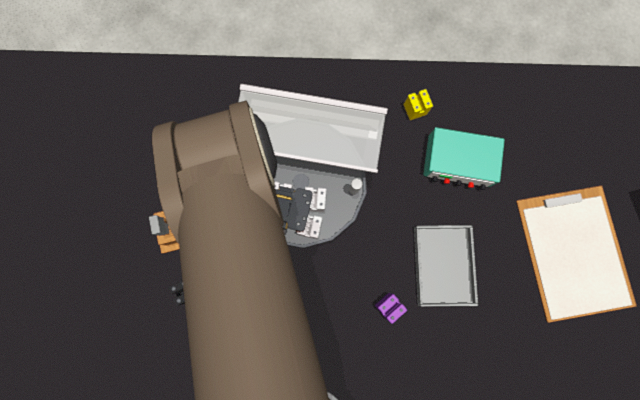

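The wrist view shows block 1 at (319,133), square with the tool, and the blade standing in its stand at (110,240). The top view shows the tray still at (446,265).

Run:
```python
from h import *
P=dict(np.load('w4.npz'));s,R=st()
c=ray(P,319,132.5,.103);print(c)
t=np.array([c[0],c[1],.066]);print(R.T@(t-s['tcp_pos'])/.25)
im=cv2.imread('pics/top4.png');hsv=cv2.cvtColor(im,cv2.COLOR_BGR2HSV);m=((im.max(2)>90)&(hsv[...,1]<40)).astype(np.uint8)
m[:200]=0;m[:,:400]=0;m[:,500:]=0
c=max(cv2.findContours(m,0,2)[0],key=cv2.contourArea);q=cv2.boxPoints(cv2.minAreaRect(c));T=camera_params('top')
W=np.array([ray(T,*p,.028) for p in q]);print(W.mean(0),W)
```

```text
t 38.9 tcp [0.4994 0.0786 0.2647] x [ 0.982 -0.188 -0.   ] y [-0.188 -0.982 -0.   ] z [-0.  0. -1.] w 0.6987666749388337 F [-0.1  0.5 -0. ]
[0.56055582 0.0645525  0.103     ]
[0.25101358 0.00919295 0.79475251]
[ 0.41130073 -0.33533784  0.028     ] [[ 0.50316569 -0.26281358  0.028     ]
 [ 0.51369259 -0.40295292  0.028     ]
 [ 0.31913426 -0.40572464  0.028     ]
 [ 0.30921036 -0.26986023  0.028     ]]
```

```bash
python3 -m inch '[[[0,0,0],[0.125,0.004,0],-0.4],[[0,0,0],[0.125,0.004,0],-0.4],[[0,0,0],[0,0,0.18],-0.4],[[0,0,0],[0,0,0.18],-0.4],[[0,0,0],[0,0,0.18],-0.4],[[0,0,0],[0,0,0],-0.4],[[0,0,0],[0,0,0],-0.4]]' 30
python3 - <<'E'
from h import *
s,R=st()
print(R.T@(np.array([.5606,.0648,.066])-s['tcp_pos'])/.25)
E
```

```text
clock: 39.78
tcp_pos: [0.5615, 0.0643, 0.1314]
eef_rot: [0.995, -0.095, 0.001, -0.0]
contact_force: [0.3, 0.5, 0.5]
width: 0.701
grasp_force: 0.0
t 39.775 tcp [0.5615 0.0643 0.1314] x [ 0.982 -0.189  0.001] y [-0.189 -0.982 -0.001] z [ 0.002  0.    -1.   ] w 0.700795416074782 F [0.3 0.5 0.5]
[-0.00433545 -0.00117714  0.26149482]
```

```bash
python3 -m inch '[[[0,0,0],[-0.003,0,0.07],-0.4],[[0,0,0],[0,0,0.07],-0.4],[[0,0,0],[0,0,0.07],-0.4],[[0,0,0],[0,0,0.045],-0.4],[[0,0,0],[0,0,0],0],[[0,0,0],[0,0,0],0.2],[[0,0,0],[0,0,0],0.2],[[0,0,0],[0,0,0],0.2],[[0,0,0],[0,0,0],0.2]]' 30
```

```text
clock: 40.9
tcp_pos: [0.5598, 0.0636, 0.0663]
eef_rot: [0.995, -0.095, 0.0, 0.0]
contact_force: [-0.3, 0.7, -2.9]
width: 0.524
grasp_force: 29.9
```

Gripped at 46.1 mm. Lifting and carrying to above the tray.

```bash
python3 -m inch '[[[0,0,0],[0,0,-0.04],0.2],[[0,0,0],[0,0,-0.1],0.2],[[0,0,0],[0,0,-0.15],0.2],[[0,0,0],[0,0,-0.15],0.2],[[0,0,0],[0,0,-0.12],0.2],[[0,0,0],[0,0,0],0.2],[[0,0,0],[-0.0315,0.187,0],0.2],[[0,0,0],[-0.0315,0.187,0],0.2],[[0,0,0],[-0.0315,0.187,0],0.2],[[0,0,0],[-0.0315,0.187,0],0.2],[[0,0,0],[-0.0315,0.187,0],0.2],[[0,0,0],[-0.0315,0.187,0],0.2],[[0,0,0],[-0.0315,0.187,0],0.2],[[0,0,0],[-0.0315,0.187,0],0.2],[[0,0,0],[-0.0315,0.187,0],0.2],[[0,0,0],[0,0,0],0.2],[[0,0,0],[0,0,0],0.2]]' 40
python3 - <<'E'
from h import *
s,R=st();P=camera_params('wrist')
cv2.imwrite('pics/w5.png',camera('wrist'));im=camera('side');cv2.imwrite('pics/side5.png',im)
print(R.T@(np.array([.411,-.335,.0265])-s['tcp_pos'])/.25, [proj(P,p) for p in([.503,-.263,.028],[.509,-.402,.028])])
cv2.imwrite('pics/c5.png',np.hstack([cv2.resize(cv2.imread('pics/w5.png'),(480,300)),cv2.resize(im,(320,300),interpolation=3) if 0 else cv2.resize(im[40:340,200:520],(320,300))]))
E
```

```text
clock: 43.02
tcp_pos: [0.4101, -0.335, 0.2051]
eef_rot: [0.995, -0.095, -0.001, -0.001]
contact_force: [1.2, 0.4, -2.9]
width: 0.522
grasp_force: 39.9
t 43.025 tcp [ 0.4101 -0.335   0.2051] x [ 0.982 -0.19  -0.001] y [-0.19  -0.982 -0.001] z [-0.001  0.002 -1.   ] w 0.5219794147154249 F [ 1.2  0.4 -2.9]
[4.42674699e-03 3.73200404e-04 7.14246705e-01] [array([241.74660052, 119.44456742]), array([357.97560407,  90.03215632])]
```

View pics/c5.png

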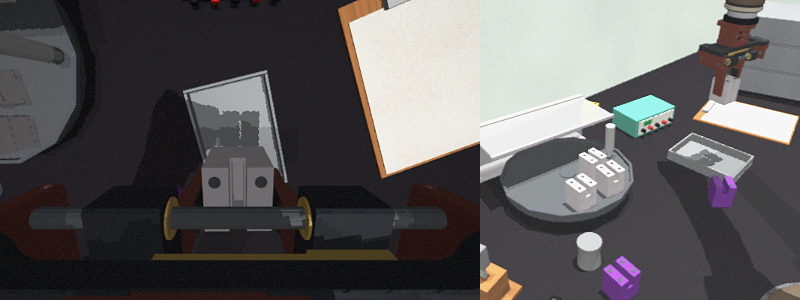

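The picture shows the block held upright and the tray's far corners at (247,123) and (355,95), within 5 px of prediction, so the tray has not moved. Lowering.

```bash
python3 -m inch '[[[0,0,0],[0.004,0,0.15],0.2],[[0,0,0],[0,0,0.15],0.2],[[0,0,0],[0,0,0.15],0.2],[[0,0,0],[0,0,0.1],0.2],[[0,0,0],[0,0,0.06],0.2],[[0,0,0],[0,0,0.04],0.2],[[0,0,0],[0,0,0.03],0.2],[[0,0,0],[0,0,0],0.2],[[0,0,0],[0,0,0],0.2]]' 40
```

```text
clock: 44.25
tcp_pos: [0.4117, -0.3365, 0.0367]
eef_rot: [0.995, -0.095, 0.0, 0.0]
contact_force: [0.5, 0.6, -2.0]
width: 0.523
grasp_force: 39.9
```

```bash
python3 -m inch '[[[0,0,0],[0,0,0.016],0.2],[[0,0,0],[0,0,0.014],0.2],[[0,0,0],[0,0,0.01],0.2],[[0,0,0],[0,0,0],0.2],[[0,0,0],[0,0,0],0.2]]' 40
```

```text
clock: 44.88
tcp_pos: [0.4114, -0.3361, 0.0262]
eef_rot: [0.995, -0.095, -0.0, -0.0]
contact_force: [-0.9, 0.2, 0.0]
width: 0.523
grasp_force: 39.9
```

```bash
python3 -m inch '[[[0,0,0],[0,0,0],0],[[0,0,0],[0,0,0],-0.4],[[0,0,0],[0,0,0],-0.4],[[0,0,0],[0,0,0],-0.4],[[0,0,0],[0,0,-0.1],-0.4],[[0,0,0],[0,0,-0.18],-0.4],[[0,0,0],[0,0,-0.2],-0.4],[[0,0,0],[0,0,-0.2],-1],[[0,0,0],[0,0,-0.16],-1],[[0,0,0],[0,0,0],-1],[[0,0,-0.037],[0,0,0],-1],[[0,0,0],[0.094,-0.167,0],-1],[[0,0,0],[0.094,-0.167,0],-1],[[0,0,0],[0.094,-0.167,0],-1],[[0,0,0],[0.094,-0.167,0],-1],[[0,0,0],[0.094,-0.167,0],-1],[[0,0,0],[0.094,-0.167,0],-1],[[0,0,0],[0,0,0],-1],[[0,0,0],[0,0,0],-1]]' 20
python3 - <<'E'
from h import *
s,R=st();print(R.T@(np.array([.584,-.107,.0925])-s['tcp_pos'])/.25)
a=camera('wrist');b=camera('top');c=camera('side')
cv2.imwrite('pics/c6.png',np.hstack([cv2.resize(a,(400,250)),b[150:400,300:500],c[100:350,360:560]]))
E
```

```text
clock: 47.25
tcp_pos: [0.5835, -0.107, 0.2348]
eef_rot: [0.998, -0.066, -0.001, 0.0]
contact_force: [0.4, 0.4, -0.4]
width: 0.996
grasp_force: 0.0
t 47.25 tcp [ 0.5835 -0.107   0.2348] x [ 0.991 -0.132 -0.002] y [-0.132 -0.991  0.001] z [-0.002 -0.    -1.   ] w 0.996400889247134 F [ 0.4  0.4 -0.4]
[ 3.04704026e-03 -4.34902647e-04  5.69343736e-01]
```

View pics/c6.png

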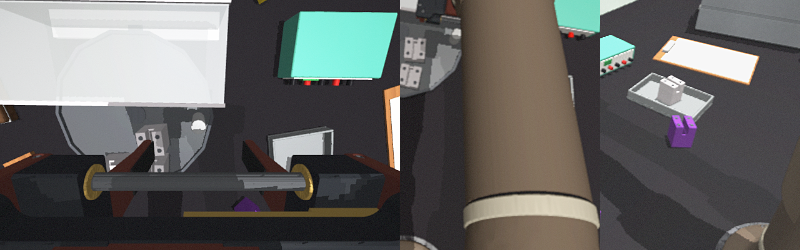

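Side crop: the block stands upright in the middle of the tray. The knob is straight under the gripper ahead. Descending to grip the knob.

```bash
python3 -m inch '[[[0,0,0],[0.003,0,0.14],-1],[[0,0,0],[0,0,0.14],-1],[[0,0,0],[0,0,0.14],-1],[[0,0,0],[0,0,0.14],-1],[[0,0,0],[0,0,0],-1],[[0,0,0],[0,0,0],0.3],[[0,0,0],[0,0,0],0.3],[[0,0,0],[0,0,0],1],[[0,0,0],[0,0,0],1],[[0,0,0],[0,0,0],1],[[0,0,0],[0,0,0],1],[[0,0,0],[0,0,0],1],[[0,0,0],[0,0,0],1]]' 20
python3 - <<'E'
from h import *
s,R=st();print(R.T@s['contact_force'])
E
```

```text
clock: 49.02
tcp_pos: [0.5849, -0.1074, 0.0961]
eef_rot: [0.998, -0.067, -0.0, 0.0]
contact_force: [-0.5, -4.2, 1.1]
width: 0.269
grasp_force: 20.0
t 49.025 tcp [ 0.5849 -0.1074  0.0961] x [ 0.991 -0.133 -0.   ] y [-0.133 -0.991  0.001] z [-0.    -0.001 -1.   ] w 0.269319652150509 F [-0.5 -4.2  1.1]
[ 0.10152436  4.17929354 -1.12409957]
```

```bash
python3 -m inch '[[[0,0,0],[-0.045,-0.002,0],1],[[0,0,0],[-0.045,-0.008,0],1],[[0,0,0],[-0.086,-0.025,0],1],[[0,0,0],[-0.08,-0.039,0],1],[[0,0,0],[-0.072,-0.053,0],1],[[0,0,0],[-0.062,-0.064,0],1],[[0,0,0],[-0.05,-0.074,0],1],[[0,0,0],[-0.036,-0.082,0],1],[[0,0,0],[-0.021,-0.087,0],1],[[0,0,0],[-0.006,-0.089,0],1],[[0,0,0],[0,0,0],1]]' 20; python3 -c "
from h import *
s,R=st();C=np.array([.602,.0195,0]);d=s['tcp_pos']-C;print('r',np.hypot(*d[:2]),np.degrees(np.arctan2(d[1],d[0]))%360-82.4,'Ftool',R.T@s['contact_force'])"
```

```text
clock: 50.4
tcp_pos: [0.479, 0.0427, 0.0962]
eef_rot: [0.998, -0.065, 0.002, -0.001]
contact_force: [7.4, -0.4, -7.1]
width: 0.269
grasp_force: 20.0
t 50.4 tcp [0.479  0.0427 0.0962] x [ 0.992 -0.129  0.003] y [-0.129 -0.992 -0.002] z [ 0.003  0.002 -1.   ] w 0.26926131656004515 F [ 7.4 -0.4 -7.1]
r 0.12521512806083815 86.92468657054545 Ftool [ 7.41828715 -0.52260347  7.09006672]
```

```bash
python3 -m inch '[[[0,0,0],[0.018,-0.089,0],1],[[0,0,0],[0.029,-0.086,0],1],[[0,0,0],[0.039,-0.08,0],1],[[0,0,0],[0.053,-0.072,0],1],[[0,0,0],[0.064,-0.062,0],1],[[0,0,0],[0.074,-0.05,0],1],[[0,0,0],[0.082,-0.036,0],1],[[0,0,0],[0,0,0],1]]' 20; python3 -c "
from h import *
s,R=st();C=np.array([.602,.0195,0]);d=s['tcp_pos']-C;print('r',np.hypot(*d[:2]),np.degrees(np.arctan2(d[1],d[0]))%360-82.4,'Ftool',R.T@s['contact_force'])
print(R.T@(np.array([.620,.1465,.096])-s['tcp_pos'])/.25)"
```

```text
clock: 51.4
tcp_pos: [0.5846, 0.1454, 0.0962]
eef_rot: [0.998, -0.067, 0.001, 0.0]
contact_force: [2.8, -3.4, 2.7]
width: 0.269
grasp_force: 20.0
t 51.4 tcp [0.5846 0.1454 0.0962] x [ 0.991 -0.133  0.002] y [-0.133 -0.991  0.   ] z [ 0.002 -0.    -1.   ] w 0.2692886253777767 F [ 2.8 -3.4  2.7]
r 0.12713873706667075 15.468530881793441 Ftool [ 3.22828057  3.0362474  -2.68497205]
[ 0.13979382 -0.02306057  0.00096011]
```

```bash
python3 -m inch '[[[0,0,0],[0.06,-0.013,0],1],[[0,0,0],[0.06,-0.005,0],1],[[0,0,0],[0.03,0.002,0],1],[[0,0,0],[0.015,0,0],1],[[0,0,0],[0,0,0],1],[[0,0,0],[0,0,0],1]]' 20; python3 -c "
from h import *
s,R=st();C=np.array([.602,.0195,0]);d=s['tcp_pos']-C;print('r',np.hypot(*d[:2]),np.degrees(np.arctan2(d[1],d[0]))%360-82.4,'Ftool',R.T@s['contact_force'])"
```

```text
clock: 52.15
tcp_pos: [0.6237, 0.1454, 0.0962]
eef_rot: [0.998, -0.066, 0.0, -0.001]
contact_force: [-0.4, 4.4, -0.2]
width: 0.268
grasp_force: 20.0
t 52.15 tcp [0.6237 0.1454 0.0962] x [ 0.991 -0.131  0.   ] y [-0.131 -0.991 -0.002] z [ 0.     0.002 -1.   ] w 0.26770945012847663 F [-0.4  4.4 -0.2]
r 0.12779543412716482 -2.1631241488896507 Ftool [-0.94271068 -4.34458039  0.22323284]
```

```bash
python3 -m inch '[[[0,0,0],[0.015,0,0],1],[[0,0,0],[0.01,0,0],1],[[0,0,0],[0,0,0],1],[[0,0,0],[0,0,0],1]]' 20; python3 -c "
from h import *
s,R=st();print(R.T@s['contact_force'])"
```

```text
clock: 52.65
tcp_pos: [0.6245, 0.1454, 0.0959]
eef_rot: [0.998, -0.065, -0.005, 0.0]
contact_force: [-18.6, 5.6, 12.6]
width: 0.272
grasp_force: 20.0
t 52.65 tcp [0.6245 0.1454 0.0959] x [ 0.991 -0.13  -0.009] y [-0.13  -0.992  0.001] z [-0.01  0.   -1.  ] w 0.2718121618594236 F [-18.6   5.6  12.6]
[-19.2885877   -3.11321802 -12.37966037]
```

At the stop (19 N back-push). I relax, release, rise clear, and check from all views.

```bash
python3 -m inch '[[[0,0,0],[-0.025,0,0],1],[[0,0,0],[0,0,0],0.2],[[0,0,0],[0,0,0],-1],[[0,0,0],[0,0,0],-1],[[0,0,0],[0,0,0],-1],[[0,0,0],[0,0,0],-1],[[0,0,0],[0,0,-0.12],-1],[[0,0,0],[0,0,-0.15],-1],[[0,0,0],[0,0,-0.2],-1],[[0,0,0],[0,0,-0.2],-1],[[0,0,0],[-0.2,0,0],-1],[[0,0,0],[-0.2,0,0],-1],[[0,0,0],[-0.2,0,0],-1],[[0,0,0],[0,0,0],-1],[[0,0,0],[0,0,0],-1]]' 20
python3 - <<'E'
from h import *
s,R=st();P=camera_params('wrist')
a=camera('wrist');b=camera('top');c=camera('side')
C=np.array([.602,.0195]);yw=np.radians(-7.7);y=np.array([-np.sin(yw),np.cos(yw)])
print('knob top expected wrist px',proj(P,[*(C+.128*y),.145]))
cv2.imwrite('pics/c7.png',np.vstack([np.hstack([a[:300,:400],c[100:400,:400]]),np.hstack([b[100:400,120:520],c[50:350,240:640]])]))
E
```

```text
clock: 54.52
tcp_pos: [0.476, 0.1636, 0.2641]
eef_rot: [0.998, -0.067, 0.001, -0.0]
contact_force: [0.7, -0.1, 0.2]
width: 1.003
grasp_force: 0.0
t 54.525 tcp [0.476  0.1636 0.2641] x [ 0.991 -0.133  0.001] y [-0.133 -0.991 -0.   ] z [ 0.001  0.    -1.   ] w 1.0026477714686375 F [ 0.7 -0.1  0.2]
knob top expected wrist px [314.65324545  41.93132815]
```

View pics/c7.png

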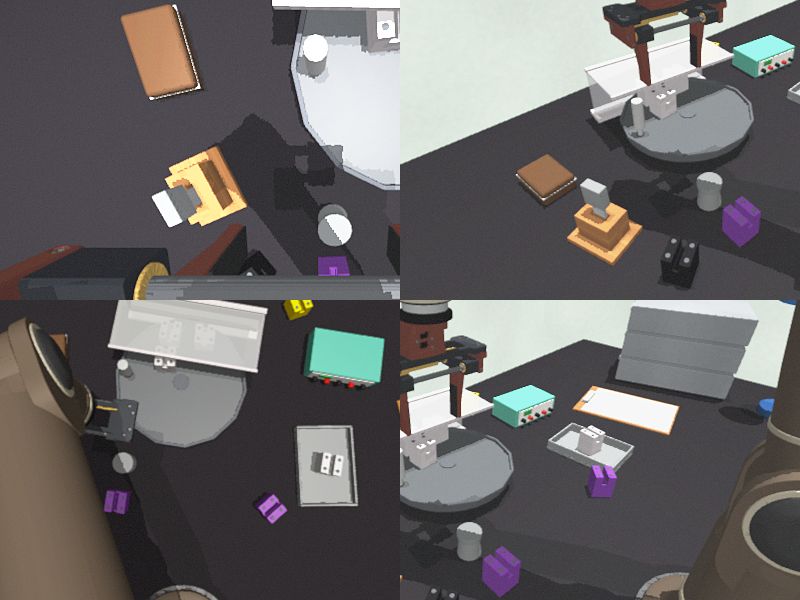

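The stage is back at its first stop, with the knob at (314,45) against an expected (315,42). Three blocks stand under the hood, block 1 is upright in the tray, the blade is in its stand, and the bystanders are untouched.

```bash
python3 -c "
from rig import hand_in
print(hand_in())"
```

```text
the job is handed in; nothing more can be done
None
```

Job handed in (no verdict returned): one bad block found and stood upright in the tray, three good ones left on the disc, blade back in its stand, and stage back at its first stop, with the bystanders untouched.

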